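Set the pipe-length gauge arm to the long mark and hold it

ROBOT

A 7-joint arm with a two-finger parallel gripper is mounted at the origin on the work surface. World frame = base frame: x ahead of the robot, y to its left, z up, the work surface at z = 0. Lengths are in m, angles in rad, forces in N, time in s.
With the tool pointing down it reaches from about 0.4 to 0.875 m from the base axis. Payload 19.3 kg.
Tool frame: the origin (TCP) lies midway between the tips of the shut fingers; the grasp point (between the pads) lies 19 mm behind it; z points along the fingers, y is the direction in which the jaws open and shut (so a half turn about z gives the same grasp; the last joint's range is limited). The gripper opens to 85 mm and grips with 20 to 120 N. Pads are 22 mm wide; open, the fingers measure 114 mm over their backs; the gripper's body (76 mm by 85 mm) begins 54 mm behind the grasp point. The pads swing forward as they close: fully open they stand 13 mm farther back than shut.
Start: joints at [-1.197, 0.521, -0.036, 1.599, 0.021, 1.021, -0.113], TCP at [0.268, 0.564, 0.231] pointing down, gripper open.
Joint ranges: [-2.91, 2.91], [-0.3, 2.13], [-1.5, 1.42], [0.17, 2.43], [-1.26, 4.41], [0.16, 1.93], [-2.52, 2.52]. Speed limits (rad/s): [1.89, 1.89, 2.39, 2.39, 3.01, 3.01, 3.01].

INTERFACE

Orientations are given as [roll, pitch, yaw] about the fixed x, y, z axes, in that order (R = Rz(yaw) Ry(pitch) Rx(roll)).
In Python, from workcell import bot, eyes gives the robot as it stands. The module is installed in compiled form; this text tells all that it offers.
- The arm moves only by the shell command python3 -m jog 'ROWS' [FORCE]. ROWS is JSON, a list of rows, each an object with "delta_pos": the shift along the world's x, y, z in mm, a list of three; "spin": the turn about the world's z in rad; "claw": the closure, from 0 (fully open) to 1 (shut). In form: [{"delta_pos": [tx, ty, tz], "spin": spin, "claw": claw}, ...]. A call has 1 to 8 rows; each row is the pose to reach, as a shift and turn from the pose measured when the call began; what a row does not reach only later rows make up. A row lasts 1/10 s, in which the tool goes at most 50 mm and 8.59 degrees, less where a joint would pass 70% of its speed; a pose out of reach is approached as far as the arm can. A call with a gripper value outside its range is refused whole. The fingers move at their own pace and stop on an object; FORCE is the grip in N (left out, the last holds). Time passes only in rows, so rows that repeat a pose let the fingers close. It gives the time, the measured TCP pose, the force and the opening at its end, in the units of the state.
- bot.observe(): the state, without advancing time (a new reading comes with each control period).
- eyes.grab_frame(name): name is "scene" or "top"; returns the picture (400x640x3 uint8, blue, green, red); there is no depth.
- eyes.camera_params(name): a dict with "fx", "fy", "cx", "cy" (pixels), "origin" and "attitude" of the camera in the world. Camera axes: x right, y up, looking along -z (the intrinsics and any distortion apply to the point x, -y, -z); pixel columns grow to the right and rows downward; lengths in m; the calibration is good to about 2 mm. A picture is of the moment at which its call begins. camera_params takes no time and is no camera call.
- bot.job_done(): hands the job in, once; it reports no verdict.
The state is a dict: "clock": time; "qpos": joint angles; "qd": joint speeds; "joint_efforts": joint torques, N m; "position": TCP position; "tool_rot": TCP orientation; "force": force on the tool from outside, world axes, zero at the start; "moment": the same for the moment, N m; "grip_width": finger opening in m.
Only numpy, scipy, OpenCV 4.12 (cv2) and the standard library are available. Lean on these libraries where they do the work, as an engineer would, in place of code of your own. Each camera call takes 0.05 s, during which the arm holds its last target. There are 200 camera calls.

TASK

On the pipe-length gauge, pull the parking plug straight up out of its socket and set it down in the shallow rectangular tray. Then pinch the grip of the telescoping arm so that the lock button in its side is squeezed right in, draw the arm out until its pointer lines up with the one long mark on the scale, and finish while still holding it there with the button squeezed in, for the arm springs back when let go. Leave the loose things lying about on the bench where they are.

Things in the scene. Friction and masses are not known exactly. Their poses are not given: they have to be found in the camera images.
- gauge: Fixed gauge on a dark steel base plate, 120 mm in its x, 345 in y, 10 thick. Origin on the bench, under the arm's centre line; z up. x points away from the robot, turned up to 0.25 rad. The arm slides out along the gauge's +y, from a steel outer tube 26 mm square, its centre line 55 mm above the bench at x = 0, y = -175 to -45 mm. The plate spans x -50 to +70 mm.
- socket (a point): Centre of the mouth of the plug socket, a black block on the base plate at x = 0, y = +30 mm of the gauge: 48 mm in x, 40 in y, top 36 mm above the bench, with a hole 18 mm square and 26 mm deep. Axes as the gauge's. Two sprung balls in the hole hold the plug: 10 to 20 N straight up pulls it free.
- plug: Loose parking plug, 70 g, 72 mm tall, starts upright in the socket (origin 10 mm above the bench) and bars the arm. Origin: centre of its foot; z up; at first x, y as the gauge's. Grey grip block, 22 mm (x) by 16 (y), 31 to 72 mm up; flange 32 x 26 below it; steel shank 26 mm long. Take the grip across its x from above; the arm's grip stands 32 mm beside it, to -y.
- tray: Fixed shallow open steel tray, 150 mm (x) by 110 (y), 25 high, walls and floor 4 to 5 mm thick. Origin: centre of its underside, on the bench; z up. It stands to the left or the right of the gauge; a round metal bowl stands on the other side.
- slide_arm: The telescoping arm: aluminium inner tube 20 mm square with a grey upright grip block at its tip, 36 mm in x, 30 in y, from 42 to 98 mm above the bench. Origin: on the bench under the grip's middle; axes as the gauge's. Parked at y = -25 mm of the gauge; slides out along +y by up to 115 mm; a light spring (3 to 5 N) draws it back in.
- grip (a point): Centre line of the grip block, 80 mm above the bench, where to pinch it. The steel lock button, a stud of 20 mm diameter at this height, stands 8 mm out of the grip's +x side (away from the robot): 44 mm across both, 37 when squeezed. Pinch from above, fingers closing along the gauge's x, one on the button, one on the far face from it; 40 N is plenty.
- lock_button (a joint): Travel of the lock button into the grip: 0 is out (arm locked), 0.007 m is fully in. Sprung: about 3.5 N to start, 8.5 N fully in. The arm is free once the button is about 5 mm in, and only while it stays squeezed.
- pointer (a point): Tip of the steel pointer on the grip's +x side, 46 mm beside the arm's centre line and 41 mm above the bench; along the gauge it is level with the grip's middle and moves with it.
- scale: Aluminium scale strip, 25 mm (x) by 120 (y), 26 high, fixed on the base plate beside the arm's path, under the pointer, along the gauge's y; its place along y varies. Origin: centre of its underside; axes as the gauge's. Black marks every 10 mm on its top: the short ones span a third of its width, the one long mark, at its middle, all of it.
- mark (a point): Middle of the long mark on top of the scale strip, 36 mm above the bench; axes as the gauge's. The pointer is to stand at the same y along the gauge. It is 50 to 100 mm further out than the parked pointer.
- wrench: Loose bystander: steel wrench, 190 mm, lying at the far left. Origin: on its underside.
- screwdriver: Loose bystander: screwdriver with black handle, 200 mm, lying at the far right. Origin: on its underside.
- spray: Loose bystander: white spray can, 64 mm diameter, 190 mm tall, to the left. Origin: centre of its underside.
- grease: Loose bystander: low steel grease tin, 90 mm diameter, 70 mm tall, beyond the gauge. Origin: centre of its underside.
- jar: Loose bystander: amber glass jar with steel lid, 60 mm diameter, 75 mm tall, beyond the gauge. Origin: centre of its underside.
- socket_piece: Loose bystander: steel ratchet socket, a tube of 32 mm diameter, 50 mm tall, standing to the right of the gauge. Origin: centre of its underside.
Things that resemble listed ones, but are neither listed nor needed, are in the scene too. What is shaped like the plug but brown is not meant. Of the things that look like the tray, the smaller one is meant.

How it is judged:
On the way, in this order (a step that is already met when the one before it is completed fails the run):
1. the plug is pulled clear of the socket (z of plug in the frame of gauge above 0.042 m), for 0.05 s.
2. the plug rests in the tray, let go (x of plug in the frame of tray between -0.071 and 0.071 m and y of plug in the frame of tray between -0.051 and 0.051 m and z of plug in the frame of tray below 0.03 m and linear speed of plug below 0.03 m/s and contact force between the fingers and plug below 0.1 N), for 0.2 s.
3. the lock button is squeezed in by the fingers (value of joint lock_button above 0.006 m and contact force between the fingers and slide_arm above 2 N), for 0.1 s.
At the end, for the whole second after the job is handed in: The fingers still hold the arm's grip (contact over 3 N) with the lock button squeezed in (more than 6 mm of 7), the pointer stands within 4 mm of the long mark and stays there through the last second, and the plug rests in the tray, let go (all of step 2 and value of joint lock_button above 0.006 m and contact force between the fingers and slide_arm above 3 N and y of pointer in the frame of scale between -0.004 and 0.004 m); the arm keeps its last pose, push and grip.
It fails at once if a loose bystander (wrench, screwdriver, spray can, grease tin, jar or ratchet socket) is moved more than 30 mm from its place (distance of any of wrench, screwdriver, spray, grease, jar, socket_piece from where it was at the start of the episode above 0.03 m).
It fails at once if the plug is dropped from a height or thrown (over 1.2 m/s while not held) (linear speed of plug above 1.2 m/s and contact force between the fingers and plug below 0.1 N).
It also fails if it takes over 54 s, if anything falls off the work surface, if the arm or the gripper's body presses on something with over 40 N, if the wrist force passes 120 N, or if a joint passes its speed limit or range.

## Working session

There is one attempt and no reset: what is moved stays moved. The work goes in short steps, Python scripts to look and compute and a shell command to move; the robot and the scene stay as the last step left them, time stands still between calls to the robot, and variables do not carry over. Pictures are saved under pics/ and viewed, about 8 in all and at most 12, crops included, and the job is handed in when it is done.

```bash
mkdir -p pics; cat > h.py <<'E'
import numpy as np, cv2
from workcell import bot, eyes
from scipy.spatial.transform import Rotation as R
def cam(n):
    p=eyes.camera_params(n); a=np.array(p['attitude'],float)
    M=a if a.shape==(3,3) else R.from_euler('xyz',a).as_matrix() if a.size==3 else None
    return p,M,np.array(p['origin'])
def ray(n,u,v,z):
    p,M,o=cam(n); d=M@np.array([(u-p['cx'])/p['fx'],-(v-p['cy'])/p['fy'],-1]); return o+d*(z-o[2])/d[2]
def proj(n,X):
    p,M,o=cam(n); c=M.T@(np.array(X)-o); return p['cx']-p['fx']*c[0]/c[2], p['cy']+p['fy']*c[1]/c[2]
E
python3 - <<'E'
from h import *
for n in('scene','top'):
    print(eyes.camera_params(n)); cv2.imwrite(f'pics/{n}0.png',eyes.grab_frame(n))
print(bot.observe())
E
```

```text
{'fx': 372.5473102054176, 'fy': 372.5473102054176, 'cx': 314.1851078903059, 'cy': 199.31769929624656, 'origin': array([1.14732046, 0.43723319, 0.85863962]), 'attitude': array([0.77969975, 0.00577089, 2.16835725])}
{'fx': 389.0218053103406, 'fy': 389.0218053103406, 'cx': 325.30591553594655, 'cy': 201.77336119144192, 'origin': array([ 0.41594254, -0.02300171,  1.3419884 ]), 'attitude': array([ 0.07092245,  0.02270195, -1.57822894])}
{'clock': 0.1, 'qpos': array([-1.19721582,  0.5219746 , -0.03630001,  1.59994815,  0.02118171,
        1.02109252, -0.11281739]), 'qd': array([ 2.34084189e-03, -2.36899466e-03,  1.08150900e-03, -2.55880057e-03,
       -2.83938681e-04,  3.94557966e-05, -1.14155153e-03]), 'joint_efforts': array([ 2.10062302e-03, -9.28483701e+01,  1.98386975e+00, -3.70532191e+01,
        1.81302888e-02,  5.44847280e-03, -9.36619290e-05]), 'position': array([0.26825879, 0.56416721, 0.23077202]), 'tool_rot': array([-3.14055672e+00,  7.04810786e-05,  2.69775042e+00]), 'force': array([-0.17449943, -0.45230718,  0.66223635]), 'moment': array([-0.0081111 ,  0.02423293,  0.00292218]), 'grip_width': 0.08517377487119601}
```

View pics/top0.png

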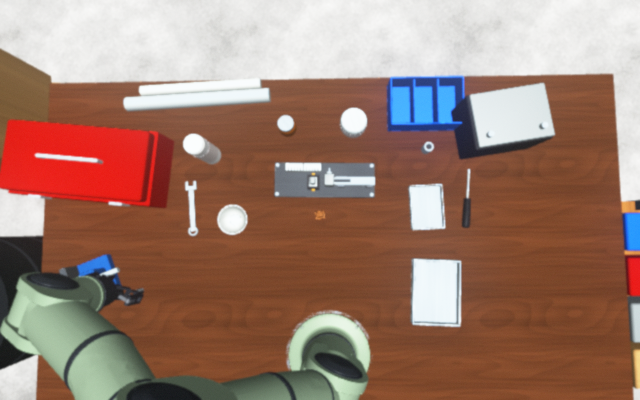

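View pics/scene0.png

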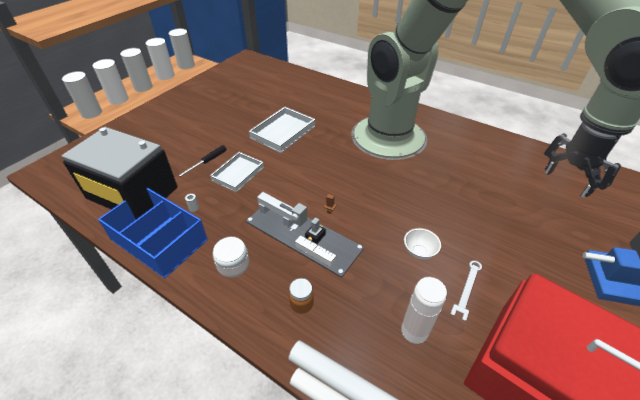

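The top view shows the gauge plate at columns 275-375, rows 163-197. The smaller tray is at (427,207), the bowl at (232,220), the brown decoy at (320,215) and the ratchet socket at (428,147). I'll zoom in on the gauge in both views.

```bash
python3 - <<'E'
from h import *
a=cv2.imread('pics/top0.png');b=cv2.imread('pics/scene0.png')
A=cv2.resize(a[150:210,265:385],None,fx=6,fy=6,interpolation=cv2.INTER_CUBIC)   # 720x360
B=cv2.resize(b[185:280,240:370],None,fx=6,fy=6,interpolation=cv2.INTER_CUBIC) #780x570
cv2.imwrite('pics/ct.png',A);cv2.imwrite('pics/cs.png',B)
# plate mask top
g=cv2.cvtColor(a,cv2.COLOR_BGR2HSV)
m=((g[...,1]<70)&(g[...,2]<125)).astype(np.uint8); m[:150]=0;m[210:]=0;m[:,:262]=0;m[:,390:]=0
m=cv2.morphologyEx(m,cv2.MORPH_CLOSE,np.ones((9,9)))
c=max(cv2.findContours(m,0,2)[0],key=cv2.contourArea); r=cv2.minAreaRect(c);bx=cv2.boxPoints(r);print(r)
P=[ray('top',u,v,.01)[:2] for u,v in bx];print(np.round(P,4));print([np.linalg.norm(P[i]-P[i-1]) for i in range(4)])
# trays: bright
for x0,x1,y0,y1 in[(405,450,178,236)]:
    t=g[y0:y1,x0:x1]; m=((t[...,1]<60)&(t[...,2]>90)).astype(np.uint8)
    c=max(cv2.findContours(m,0,2)[0],key=cv2.contourArea);r=cv2.minAreaRect(c);bx=cv2.boxPoints(r)+[x0,y0]
    P=np.array([ray('top',u,v,.025)[:2] for u,v in bx]);print(bx,np.round(P,4),P.mean(0),[np.linalg.norm(P[i]-P[i-1]) for i in range(4)])
for n in('top','scene'): print(n,proj(n,[.268,.564,.231]))
E
```

```text
((324.1313781738281, 180.11294555664062), (100.2872314453125, 34.16056823730469), 1.3971812725067139)
[[ 0.5325  0.1847]
 [ 0.6514  0.1821]
 [ 0.6389 -0.1646]
 [ 0.5209 -0.1599]]
[np.float64(0.34479658565508203), np.float64(0.11890570723630725), np.float64(0.34694797660100946), np.float64(0.11814704681172636)]
[[407.43363667 184.50442696]
 [442.47787857 182.16814232]
 [445.56637955 228.49556732]
 [410.52213669 230.83185577]] [[ 0.5659 -0.2726]
 [ 0.5727 -0.3909]
 [ 0.4162 -0.3967]
 [ 0.4093 -0.2795]] [ 0.4910157  -0.33490728] [np.float64(0.15678095075572637), np.float64(0.11840606146724467), np.float64(0.1565462713027329), np.float64(0.11739865703857293)]
top (np.float64(128.92984769294233), np.float64(282.90321316142604))
scene (np.float64(562.5240213440867), np.float64(188.03764226639612))
```

View pics/ct.png

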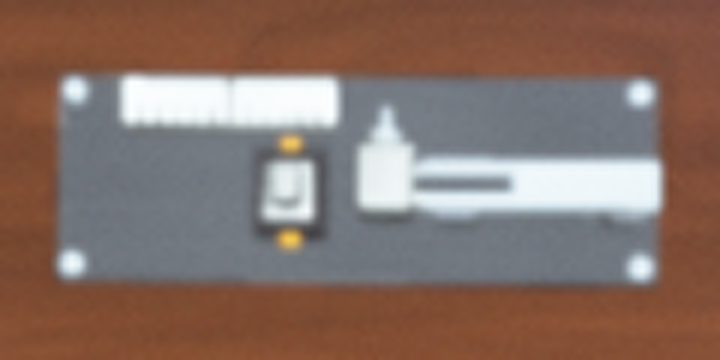

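View pics/cs.png

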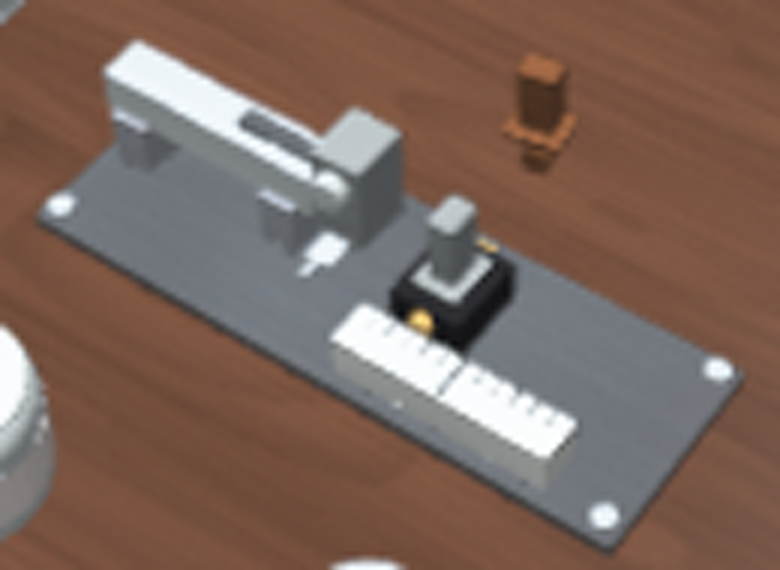

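The top crop shows the plug top near (287,181), the grip near (386,180), the pointer tip near (386,107), and the long mark at x≈231, y 78-126. In the scene crop the plug top is at (453,212), the grip top at (358,143), the pointer tip at (302,272), and the mark runs from about (440,392) to (463,362).

```bash
python3 - <<'E'
from h import *
t=lambda x,y:(265+(x+.5)/6-.5,150+(y+.5)/6-.5); s=lambda x,y:(240+(x+.5)/6-.5,185+(y+.5)/6-.5)
yaw=-0.035; ex=np.array([np.cos(yaw),np.sin(yaw)]); ey=np.array([-ex[1],ex[0]])
P=np.array([[.5325,.1847],[.6514,.1821],[.6389,-.1646],[.5209,-.1599]]).mean(0); O=P-ex*.010+ey*.0025
print('O',O)
def tri(a,b):
    L=[]
    for n,q in(('top',a),('scene',b)):
        o=cam(n)[2]; d=ray(n,*q,0)-o; L.append((o,d/np.linalg.norm(d)))
    A=sum(np.eye(3)-np.outer(d,d) for o,d in L); B=sum((np.eye(3)-np.outer(d,d))@o for o,d in L); return np.linalg.solve(A,B)
for nm,z,a,b in [('plug',.082,(288,178),(453,212)),('grip',.098,(386,176),(358,139)),('ptr',.041,(386,107),(302,272)),('mark',.036,(231,101),(452,377))]:
    x=ray('top',*t(*a),z);y=ray('scene',*s(*b),z);w=tri(t(*a),s(*b))
    for k in(x,y,w): print(nm,np.round(k,4),'gauge',np.round([(k[:2]-O)@ex,(k[:2]-O)@ey],4))
c=[ray('scene',*s(x,y),.01)[:2] for x,y in((40,216),(610,549),(743,375))]
print('scene plate',np.round(c,4),np.linalg.norm(c[0]-c[1]),np.linalg.norm(c[2]-c[1]))
E
```

```text
O [0.57601861 0.0134234 ]
plug [0.5798 0.0459 0.082 ] gauge [0.0026 0.0326]
plug [0.5802 0.0489 0.082 ] gauge [0.003  0.0356]
plug [0.5794 0.047  0.0801] gauge [0.0022 0.0336]
grip [ 0.5782 -0.0076  0.098 ] gauge [ 0.0029 -0.0209]
grip [ 0.579  -0.0056  0.098 ] gauge [ 0.0037 -0.0189]
grip [ 0.5781 -0.0071  0.0963] gauge [ 0.0028 -0.0204]
ptr [ 0.6247 -0.0072  0.041 ] gauge [ 0.0494 -0.0189]
ptr [ 0.6219 -0.0099  0.041 ] gauge [ 0.0467 -0.0217]
ptr [ 0.6243 -0.0075  0.0449] gauge [ 0.0489 -0.0192]
mark [0.6299 0.0805 0.036 ] gauge [0.0515 0.0689]
mark [0.6305 0.0822 0.036 ] gauge [0.052  0.0706]
mark [0.6298 0.0811 0.0345] gauge [0.0514 0.0695]
scene plate [[ 0.6466 -0.159 ]
 [ 0.6536  0.1824]
 [ 0.5361  0.1845]] 0.3414827002418479 0.11752753706109169
```

```bash
python3 -m jog '[{"delta_pos":[20,-34,0],"spin":-0.14,"claw":0},{"delta_pos":[40,-68,0],"spin":-0.28,"claw":0},{"delta_pos":[61,-102,0],"spin":-0.42,"claw":0},{"delta_pos":[82,-136,0],"spin":-0.56,"claw":0},{"delta_pos":[103,-170,0],"spin":-0.70,"claw":0},{"delta_pos":[124,-205,0],"spin":-0.84,"claw":0},{"delta_pos":[145,-240,0],"spin":-0.98,"claw":0},{"delta_pos":[165,-274,0],"spin":-1.12,"claw":0}]' 40
```

```text
clock: 0.9
position: [0.4338, 0.2885, 0.2308]
tool_rot: [-3.14, 0.0, 1.572]
force: [0.9, 0.6, 0.3]
grip_width: 0.0854
```

```bash
python3 -m jog '[{"delta_pos":[24,-40,-5],"spin":-0.01,"claw":0},{"delta_pos":[48,-80,-15],"spin":-0.02,"claw":0},{"delta_pos":[73,-120,-25],"spin":-0.03,"claw":0},{"delta_pos":[97,-160,-35],"spin":-0.03,"claw":0},{"delta_pos":[122,-200,-50],"spin":-0.03,"claw":0},{"delta_pos":[146,-241,-65],"spin":-0.03,"claw":0},{"delta_pos":[146,-241,-65],"spin":-0.03,"claw":0},{"delta_pos":[146,-241,-65],"spin":-0.03,"claw":0}]'
python3 - <<'E'
from h import *
a=eyes.grab_frame('scene');o=bot.observe();print(o['position'],o['tool_rot'])
p=o['position'];print(proj('scene',p),proj('scene',[.5798,.047,.082]))
u,v=map(int,proj('scene',p));print(u,v)
cv2.imwrite('pics/s1.png',cv2.resize(a[150:270,240:390],None,fx=5,fy=5,interpolation=cv2.INTER_CUBIC))
E
```

```text
clock: 1.7
position: [0.5797, 0.0462, 0.165]
tool_rot: [-3.139, 0.001, 1.539]
force: [-0.7, 0.5, -0.5]
grip_width: 0.0852
[0.57955761 0.04764387 0.16540845] [-3.13964629e+00  4.25597039e-05  1.54157083e+00]
(np.float64(314.7044841195263), np.float64(198.45266898291177)) (np.float64(314.6073783204468), np.float64(219.53866337633195))
314 198
```

View pics/s1.png

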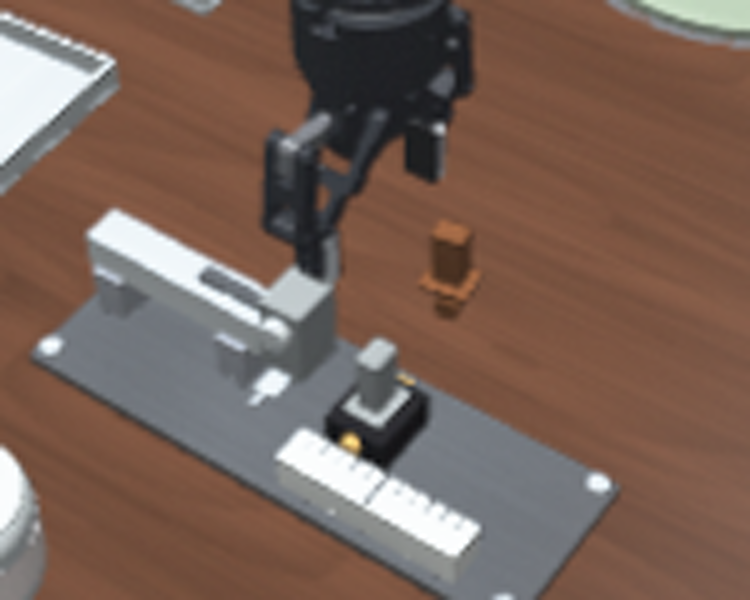

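The fingers straddle the plug, their mid-point over the plug column at about (372,350). I'll descend and grip.

```bash
python3 -m jog '[{"delta_pos":[0,0,-30],"spin":0,"claw":0},{"delta_pos":[0,0,-65],"spin":0,"claw":0},{"delta_pos":[0,0,-95],"spin":0,"claw":0},{"delta_pos":[0,0,-112],"spin":0,"claw":0},{"delta_pos":[0,0,-115],"spin":0,"claw":0},{"delta_pos":[0,0,-115],"spin":0,"claw":0.5},{"delta_pos":[0,0,-115],"spin":0,"claw":1},{"delta_pos":[0,0,-115],"spin":0,"claw":1}]' 60
python3 -m jog '[{"delta_pos":[0,0,0],"spin":0,"claw":1},{"delta_pos":[0,0,0],"spin":0,"claw":1},{"delta_pos":[0,0,0],"spin":0,"claw":1},{"delta_pos":[0,0,0],"spin":0,"claw":1}]'
```

```text
clock: 2.55
position: [0.5801, 0.048, 0.0516]
tool_rot: [-3.141, -0.0, 1.542]
force: [-0.4, 0.7, -0.1]
grip_width: 0.044
clock: 2.95
position: [0.5807, 0.0482, 0.0526]
tool_rot: [3.141, -0.001, 1.542]
force: [-1.7, 0.7, 10.5]
grip_width: 0.0213
```

```bash
python3 -m jog '[{"delta_pos":[0,0,6],"spin":0,"claw":1},{"delta_pos":[0,0,14],"spin":0,"claw":1},{"delta_pos":[0,0,24],"spin":0,"claw":1},{"delta_pos":[0,0,36],"spin":0,"claw":1},{"delta_pos":[0,0,50],"spin":0,"claw":1},{"delta_pos":[0,0,70],"spin":0,"claw":1},{"delta_pos":[0,0,90],"spin":0,"claw":1},{"delta_pos":[0,0,110],"spin":0,"claw":1}]'
```

```text
clock: 3.75
position: [0.5806, 0.0482, 0.1644]
tool_rot: [3.14, -0.001, 1.542]
force: [0.1, 0.2, -0.4]
grip_width: 0.0211
```

```bash
python3 -m jog '[{"delta_pos":[-8,-35,8],"spin":0,"claw":1},{"delta_pos":[-18,-78,12],"spin":0,"claw":1},{"delta_pos":[-29,-125,12],"spin":0,"claw":1},{"delta_pos":[-41,-173,12],"spin":0,"claw":1},{"delta_pos":[-52,-221,8],"spin":0,"claw":1},{"delta_pos":[-63,-269,0],"spin":0.03,"claw":1},{"delta_pos":[-75,-317,-10],"spin":0.05,"claw":1},{"delta_pos":[-84,-357,-20],"spin":0.07,"claw":1}]'
python3 -m jog '[{"delta_pos":[-4,-24,-15],"spin":0,"claw":1},{"delta_pos":[-4,-24,-40],"spin":0,"claw":1},{"delta_pos":[-4,-24,-60],"spin":0,"claw":1},{"delta_pos":[-4,-24,-70],"spin":0,"claw":1},{"delta_pos":[-4,-24,-70],"spin":0,"claw":1}]'
python3 - <<'E'
from h import *
a=eyes.grab_frame('scene');o=bot.observe();print(o['position'],o['force'],o['clock'])
cv2.imwrite('pics/s2.png',cv2.resize(a[110:220,180:310],None,fx=5,fy=5,interpolation=cv2.INTER_CUBIC))
E
```

```text
clock: 4.55
position: [0.4956, -0.3115, 0.1453]
tool_rot: [3.139, -0.0, 1.611]
force: [1.5, 1.3, -1.0]
grip_width: 0.021
clock: 5.05
position: [0.4913, -0.3352, 0.075]
tool_rot: [3.14, -0.001, 1.612]
force: [-0.4, 0.2, -0.7]
grip_width: 0.021
[ 0.49171255 -0.3354384   0.07586045] [-0.58157931  0.15266375  0.48634066] 5.1
```

View pics/s2.png

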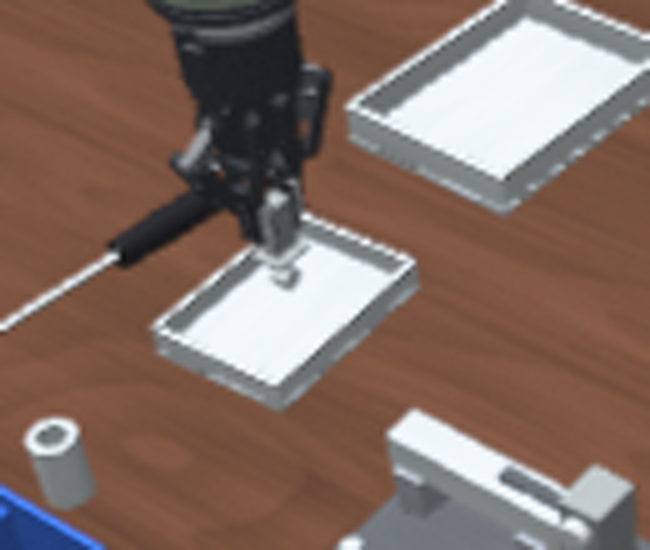

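The plug, at about (285,255), is held over the tray centre at about (285,305). I'll lower it until it touches.

```bash
python3 -m jog '[{"delta_pos":[0,0,-10],"spin":0,"claw":1},{"delta_pos":[0,0,-18],"spin":0,"claw":1},{"delta_pos":[0,0,-23],"spin":0,"claw":1},{"delta_pos":[0,0,-26],"spin":0,"claw":1},{"delta_pos":[0,0,-27],"spin":0,"claw":1},{"delta_pos":[0,0,-27],"spin":0,"claw":1}]'
```

```text
clock: 5.7
position: [0.4917, -0.3354, 0.0488]
tool_rot: [3.14, -0.0, 1.612]
force: [-0.5, -0.1, -2.2]
grip_width: 0.021
```

```bash
python3 -m jog '[{"delta_pos":[0,0,-1],"spin":0,"claw":1},{"delta_pos":[0,0,-2],"spin":0,"claw":1},{"delta_pos":[0,0,-2],"spin":0,"claw":1}]'
```

```text
clock: 6.0
position: [0.4917, -0.3355, 0.0468]
tool_rot: [3.139, -0.0, 1.612]
force: [0.0, 0.8, -0.5]
grip_width: 0.0206
```

```bash
python3 -m jog '[{"delta_pos":[0,0,-1],"spin":0,"claw":1},{"delta_pos":[0,0,-2],"spin":0,"claw":1},{"delta_pos":[0,0,-3],"spin":0,"claw":1},{"delta_pos":[0,0,-3],"spin":0,"claw":1}]'
```

```text
clock: 6.4
position: [0.4924, -0.3362, 0.0462]
tool_rot: [3.137, 0.001, 1.611]
force: [-9.1, 5.0, 42.9]
grip_width: 0.0213
```

It touched down at TCP z ≈ 0.0465. I'll back off 1-2 mm, open gently and lift.

```bash
python3 -m jog '[{"delta_pos":[0,0,1],"spin":0,"claw":1},{"delta_pos":[0,0,1],"spin":0,"claw":0.7},{"delta_pos":[0,0,1],"spin":0,"claw":0.4},{"delta_pos":[0,0,1],"spin":0,"claw":0.2},{"delta_pos":[0,0,1],"spin":0,"claw":0.1},{"delta_pos":[0,0,1],"spin":0,"claw":0.1},{"delta_pos":[0,0,1],"spin":0,"claw":0.1}]'
python3 -m jog '[{"delta_pos":[0,0,15],"spin":0,"claw":0.1},{"delta_pos":[0,0,45],"spin":0,"claw":0.1},{"delta_pos":[0,0,85],"spin":0,"claw":0.1},{"delta_pos":[0,0,125],"spin":0,"claw":0.1},{"delta_pos":[0,0,140],"spin":0,"claw":0.1},{"delta_pos":[5,30,140],"spin":-0.03,"claw":0},{"delta_pos":[12,70,140],"spin":-0.05,"claw":0},{"delta_pos":[20,110,140],"spin":-0.07,"claw":0}]' 40
python3 - <<'E'
from h import *
a=eyes.grab_frame('scene');b=eyes.grab_frame('top')
A=cv2.resize(a[110:220,180:310],None,fx=4,fy=4,interpolation=cv2.INTER_CUBIC);B=cv2.resize(b[175:240,395:460],None,fx=4,fy=4,interpolation=cv2.INTER_CUBIC)
B=cv2.copyMakeBorder(B,0,A.shape[0]-B.shape[0],0,0,0)
cv2.imwrite('pics/s3.png',np.hstack([A,B]))
E
```

```text
clock: 7.1
position: [0.4923, -0.3361, 0.0471]
tool_rot: [3.137, 0.0, 1.611]
force: [0.3, 0.4, -0.4]
grip_width: 0.0772
clock: 7.9
position: [0.5123, -0.2252, 0.1884]
tool_rot: [3.136, 0.001, 1.539]
force: [0.1, 0.5, 0.3]
grip_width: 0.0852
```

View pics/s3.png

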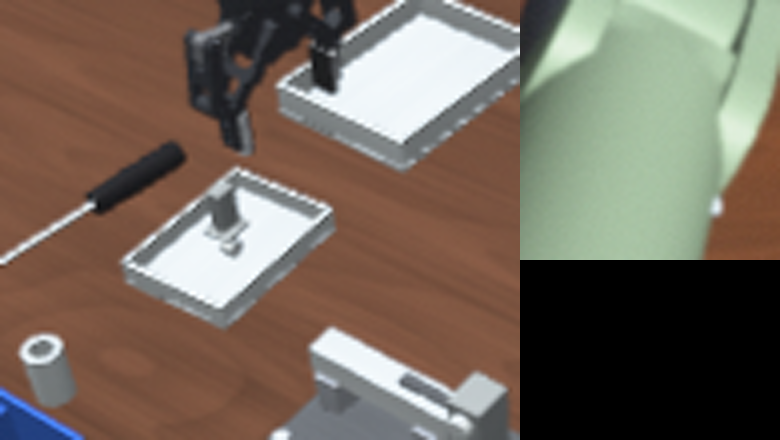

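The plug stands in the tray at about (225,215) in the crop, let go. Next is the arm's grip.

```bash
python3 -m jog '[{"delta_pos":[12,40,0],"spin":0,"claw":0},{"delta_pos":[25,82,0],"spin":0,"claw":0},{"delta_pos":[38,125,0],"spin":0,"claw":0},{"delta_pos":[50,165,-5],"spin":0,"claw":0},{"delta_pos":[60,200,-10],"spin":0,"claw":0},{"delta_pos":[67,219,-20],"spin":0,"claw":0},{"delta_pos":[67,219,-28],"spin":0,"claw":0},{"delta_pos":[67,219,-28],"spin":0,"claw":0}]'
python3 - <<'E'
from h import *
a=eyes.grab_frame('scene');o=bot.observe();print(o['position'],o['tool_rot'])
cv2.imwrite('pics/s4.png',cv2.resize(a[140:260,240:370],None,fx=5,fy=5,interpolation=cv2.INTER_CUBIC))
E
```

```text
clock: 8.8
position: [0.5802, -0.0024, 0.1593]
tool_rot: [3.138, -0.001, 1.546]
force: [-0.5, -0.6, 0.1]
grip_width: 0.0853
[ 0.58042085 -0.00311336  0.15993285] [ 3.13736868e+00 -1.02937929e-03  1.54527068e+00]
```

View pics/s4.png

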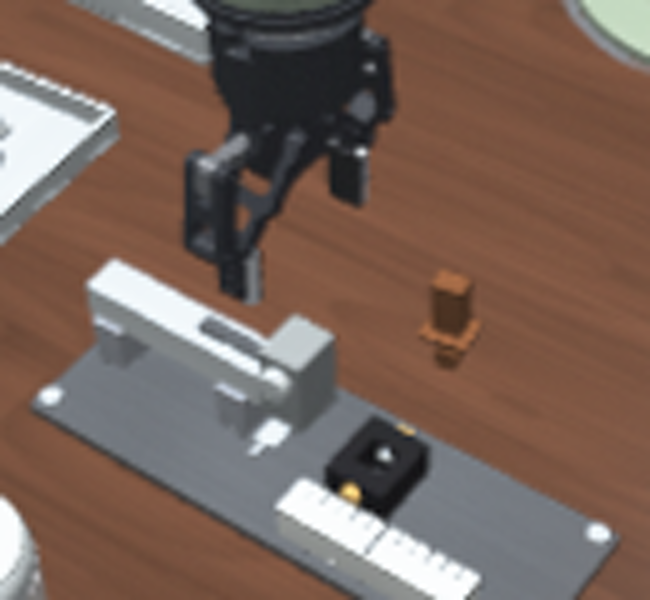

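The socket is empty, and the finger mid-point (297,247) sits above the grip top (298,342). I'll descend and pinch.

```bash
python3 -m jog '[{"delta_pos":[-1,-3,-30],"spin":0,"claw":0},{"delta_pos":[-1,-3,-65],"spin":0,"claw":0},{"delta_pos":[-1,-3,-90],"spin":0,"claw":0},{"delta_pos":[-1,-3,-99],"spin":0,"claw":0},{"delta_pos":[-1,-3,-100],"spin":0,"claw":0.3},{"delta_pos":[-1,-3,-100],"spin":0,"claw":0.6},{"delta_pos":[-1,-3,-100],"spin":0,"claw":1},{"delta_pos":[-1,-3,-100],"spin":0,"claw":1}]' 40
python3 -m jog '[{"delta_pos":[0,0,0],"spin":0,"claw":1},{"delta_pos":[0,0,0],"spin":0,"claw":1},{"delta_pos":[0,0,0],"spin":0,"claw":1},{"delta_pos":[0,0,0],"spin":0,"claw":1}]'
```

```text
clock: 9.65
position: [0.581, -0.0063, 0.0619]
tool_rot: [3.134, -0.001, 1.545]
force: [1.0, -1.7, 6.0]
grip_width: 0.0362
clock: 10.05
position: [0.581, -0.0063, 0.0622]
tool_rot: [3.134, -0.001, 1.545]
force: [0.6, -1.3, -8.0]
grip_width: 0.0361
```

The opening of 36 mm means the button is in. I'll draw out 80 mm, then look.

```bash
python3 -m jog '[{"delta_pos":[0,5,0],"spin":0,"claw":1},{"delta_pos":[0,15,0],"spin":0,"claw":1},{"delta_pos":[1,28,0],"spin":0,"claw":1},{"delta_pos":[1,42,0],"spin":0,"claw":1},{"delta_pos":[2,56,0],"spin":0,"claw":1},{"delta_pos":[2,70,0],"spin":0,"claw":1},{"delta_pos":[2,80,0],"spin":0,"claw":1},{"delta_pos":[2,80,0],"spin":0,"claw":1}]'
python3 - <<'E'
from h import *
a=eyes.grab_frame('scene');b=eyes.grab_frame('top');o=bot.observe();print(o['position'],o['force'],o['grip_width'])
cv2.imwrite('pics/sc5.png',a);cv2.imwrite('pics/top5.png',b)
A=cv2.resize(a[215:275,280:340],None,fx=10,fy=10,interpolation=cv2.INTER_CUBIC)
cv2.imwrite('pics/s5.png',A)
E
```

```text
clock: 10.85
position: [0.5824, 0.0752, 0.0621]
tool_rot: [3.135, -0.002, 1.547]
force: [-4.5, -3.2, -5.4]
grip_width: 0.0364
[0.58242566 0.0734164  0.06213204] [-4.87433599 -4.08316359 -3.91497741] 0.036279425913076584
```

View pics/s5.png

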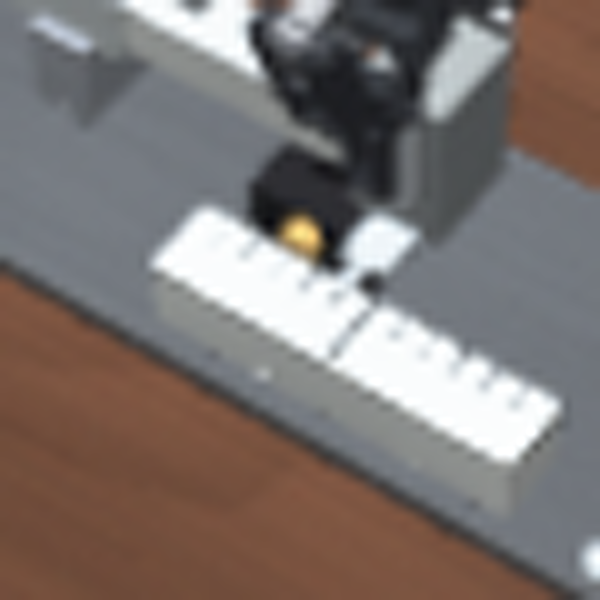

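The arm followed. The pointer base is at (380,245), with its tip white on white near (345,280), and the long mark runs (372,312)-(335,358), so about 9-10 mm remain. I'll move 9 mm and look closely.

```bash
python3 -m jog '[{"delta_pos":[0,4,0],"spin":0,"claw":1},{"delta_pos":[0,9,0],"spin":0,"claw":1},{"delta_pos":[0,10,0],"spin":0,"claw":1},{"delta_pos":[0,10,0],"spin":0,"claw":1},{"delta_pos":[0,10,0],"spin":0,"claw":1}]'
python3 - <<'E'
from h import *
a=np.mean([eyes.grab_frame('scene') for _ in range(6)],0);b=np.mean([eyes.grab_frame('top') for _ in range(4)],0);o=bot.observe();print(o['position'],o['grip_width'],o['clock'])
st=lambda i:np.uint8(255*(np.clip(i,60,255)/255)**2)
A=cv2.resize(st(a[230:260,300:336]),None,fx=16,fy=16,interpolation=cv2.INTER_CUBIC)
B=cv2.resize(st(b[155:185,285:310]),None,fx=8,fy=8,interpolation=cv2.INTER_CUBIC)
B=cv2.copyMakeBorder(B,0,A.shape[0]-B.shape[0],0,0,0)
cv2.imwrite('pics/s6.png',np.hstack([A,B])); cv2.imwrite('pics/sc6.png',np.uint8(a))
f=lambda q:(round((q[0]-300+.5)*16-.5),round((q[1]-230+.5)*16-.5))
# expected place of pointer tip (gauge frame from first look: ptr moved by TCP travel)
for nm,X in (('mark',[.6300,.0813,.036]),('tip',[.6245+.003,-.0078+o['position'][1]+.0063,.041])): print(nm,f(proj('scene',X)))
E
```

```text
clock: 11.45
position: [0.5825, 0.083, 0.0621]
tool_rot: [3.134, -0.001, 1.545]
force: [1.0, -3.0, -9.2]
grip_width: 0.0357
[0.58254783 0.08336236 0.06215556] 0.03645001282375589 11.95
mark (243, 282)
tip (254, 256)
```

View pics/s6.png

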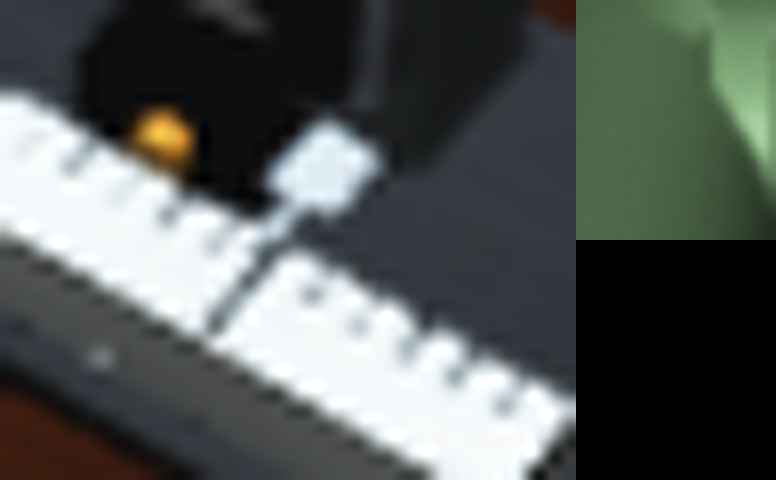

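The top view is blocked by the arm. In the scene crop the pointer tip at about (255,250) is nearly on the mark line (212,330)-(275,250), which leaves about 1 mm once its 5 mm extra height is allowed for. I'll check that by ray casting.

```bash
python3 - <<'E'
from h import *
s=lambda x,y:(300+(x+.5)/16-.5,230+(y+.5)/16-.5)
m=[ray('scene',*s(*q),.036)[:2] for q in((212,330),(275,250))]
for yaw in(-.025,-.035):
    ey=np.array([-np.sin(yaw),np.cos(yaw)])
    print([round(1000*(ray('scene',*s(*q),.041)[:2]-np.mean(m,0))@ey,1) for q in((255,250),(265,237))], (m[1]-m[0])*1000)
E
```

```text
[np.float64(-1.1), np.float64(-1.4)] [-20.24691901  -0.64869463]
[np.float64(-1.2), np.float64(-1.5)] [-20.24691901  -0.64869463]
```

```bash
python3 -m jog '[{"delta_pos":[0,1,0],"spin":0,"claw":1},{"delta_pos":[0,1,0],"spin":0,"claw":1},{"delta_pos":[0,1,0],"spin":0,"claw":1},{"delta_pos":[0,1,0],"spin":0,"claw":1}]'
```

```text
clock: 12.35
position: [0.5826, 0.0845, 0.0621]
tool_rot: [3.134, -0.001, 1.546]
force: [1.8, -2.9, -10.4]
grip_width: 0.0359
```

```bash
python3 - <<'E'
from h import *
a=eyes.grab_frame('scene'); o=bot.observe(); print(o['position'],o['force'],o['grip_width'])
cv2.imwrite('pics/s7.png',cv2.resize(a[145:260,195:345],None,fx=5,fy=5,interpolation=cv2.INTER_CUBIC))
E
```

```text
[0.58258515 0.08446389 0.06214165] [  2.43514663  -3.77587641 -10.0888037 ] 0.035797850652267774
```

View pics/s7.png

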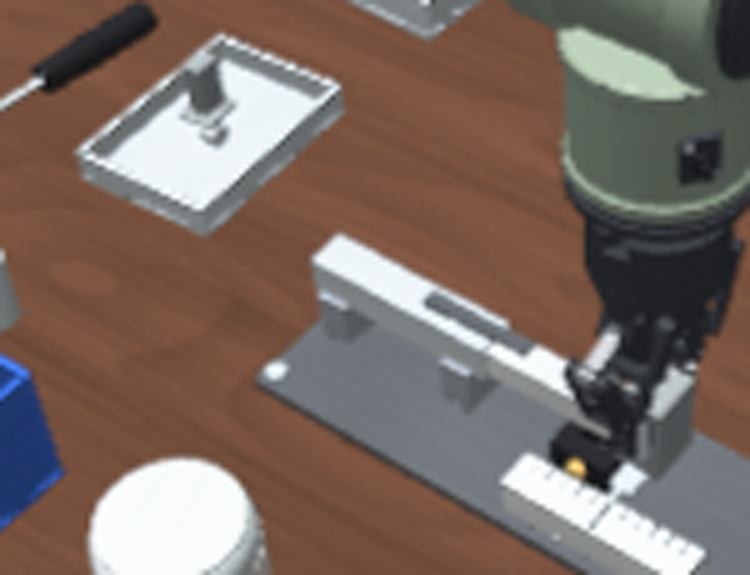

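The plug stands in the tray at (207,95), and the pointer at (620,490) lines up with the long mark at (600,515). I'm handing in.

```bash
python3 -c "
from workcell import bot
print(bot.job_done())"
```

```text
the job is handed in; nothing more can be done
None
```

I pulled the plug straight up out of its socket and stood it, let go, in the smaller tray. I then pinched the arm's grip, drew the arm out about 91 mm, and handed the job in at about 12.4 s while still holding it there.

- **Plug:** the last picture shows it in the tray.
- **Button:** it is squeezed in as far as I can tell. The finger opening reads 35.8 mm, against a nominal 37 mm with the button fully in; I could not read the button's travel directly.
- **Pointer:** before the final 1 mm move, ray casting put it 1.1–1.5 mm short of the long mark. It should now be within about 1 mm of it, and it looked lined up in the last picture.
- **Checks that fell short:** the arm blocked the top camera, so the final pointer check rests on the scene camera alone. My first estimate, from the starting positions plus how far the tool had moved, had shown nothing left to go before that last step.
- **Set-down force:** putting the plug down, I briefly read 43 N at the wrist, pressed through the plug.
- **Bystanders:** I saw no sign of any being touched, but I did not measure their positions at the end.

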